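Slide a specimen cassette along the rail into the reader's free bay

TASK

Without picking it up, push the loose white specimen cassette on the board up flat against the metal rail, clear of the bays, and then, keeping it against the rail, slide it along until it sits fully home in the corner of the free bay, touching the end stop. The bay at the other end already holds a cassette: leave that one and everything else on the counter where it is, and finish with the gripper clear.

Things in the scene. Friction and masses are not known exactly. Their poses are not given: they have to be found in the camera images.
- cassette: the loose specimen cassette: white plastic block 36 (x) by 52 (y) by 14 mm high, about 40 g, flat on the middle of the board's plate, 50 to 75 mm short of its place at the rail, turned up to 25 degrees from parallel to it. Origin at the centre of its underside; x is its short, y its long horizontal axis, z up. It goes in with a long side to the rail, either way round.
- free_bay: the cassette's place in the free bay (left or right end of the rail, varies), marked by a black window 22 x 36 mm. Origin on the plate's top face, under the centre of a fully home cassette (within 0.5 mm). x points square to the rail, towards it and away from the robot; y along the rail. Rail face 18.5 mm from the origin at +x; end stop face 26.5 mm along y, on the side away from the board's middle.
- board: fixed reader board: grey plate 10 mm thick, x -110 to 92, y +-200 mm, turned up to 17 degrees. Origin on the counter at mid-length; x to the rail, y along it. Rail (12 mm above the plate) faces x = 75 mm; bays centred at x 56.5, y +-149.5 mm, with 12 mm high end stops and, on the robot's side, a 10 mm high guide 39 mm from the rail over the 26 mm next to the stop, then flaring out for 15 mm.
- seated_cassette: a second cassette, of the same kind and size, already home in the bay at the other end; origin at the centre of its underside. Leave alone.
- vial: small amber glass vial with white cap, 34 mm across, 45 mm tall, on a near corner area of the board; origin under its centre. Leave alone.
- small_lid: loose white jar lid, disc 48 mm across, 12 mm high, on the other near corner area of the board; origin under its centre. Leave alone.
- open_jar: open white jar, 90 mm across, 85 mm tall, on the counter left of the board; origin under its centre. Leave alone.
- closed_jar: closed white jar, 90 mm across, 95 mm tall, on the counter right of the board; origin under its centre. Leave alone.
- big_lid: white jar lid, disc 94 mm across, 16 mm high, on the counter right of the board; origin under its centre. Leave alone.
- green_jar: amber jar with green cap, 60 mm across, 90 mm tall, on the counter beyond the board; origin under its centre. Leave alone.
- spatula: hand spatula 170 mm long lying on the counter beyond the board. Leave alone.
Things that resemble listed ones, but are neither listed nor needed, are in the scene too. Leave any green look-alike of the cassette alone.

How it is judged (in metres and radians):
On the way, in this order (a step that is already met when the one before it is completed fails the run):
1. the cassette lies flat against the rail, still clear of the bay (more than 60 mm from its place in it) (x of cassette in the frame of free_bay between -0.004 and 0.004 m and angle between the x axis of cassette and the x axis of free_bay, either way round below 0.08 rad and z of cassette in the frame of board below 0.0125 m and (y of cassette in the frame of free_bay above 0.06 m or y of cassette in the frame of free_bay below -0.06 m)), for 0.2 s.
2. the cassette has slid along the rail fully home into the corner of the free bay (x of cassette in the frame of free_bay between -0.003 and 0.003 m and y of cassette in the frame of free_bay between -0.003 and 0.003 m and angle between the x axis of cassette and the x axis of free_bay, either way round below 0.05 rad and z of cassette in the frame of board below 0.0125 m), for 0.2 s.
At the end, for the whole second after the job is handed in: The cassette rests flat on the board within 3 mm of its place in the free bay, both across and along the rail, parallel to the rail within 0.05 rad, at rest and untouched; the other cassette within 6 mm of where it was (all of step 2 and linear speed of cassette below 0.01 m/s and contact force between the fingers and cassette below 0.05 N and distance of seated_cassette from where it was at the start of the episode below 0.006 m).
It fails at once if the cassette is lifted or tipped up (its underside's centre more than 6 mm off the plate, or tilted more than 0.25 rad) (z of cassette in the frame of board above 0.016 m or angle between cassette's own z axis and vertical above 0.25 rad).
It fails at once if the cassette leaves the rail by more than 10 mm over the last 60 mm before its place in the bay (y of cassette in the frame of free_bay between -0.06 and 0.06 m and (x of cassette in the frame of free_bay below -0.01 m or x of cassette in the frame of free_bay above 0.01 m)).
It fails at once if the cassette already in the other bay is moved more than 6 mm (distance of seated_cassette from where it was at the start of the episode above 0.006 m).
It fails at once if a bystander is moved more than 20 mm (distance of any of vial, small_lid, open_jar, closed_jar, big_lid, green_jar, spatula from where it was at the start of the episode above 0.02 m).
It also fails if it takes over 61 s, if anything falls off the work surface, if the arm or the gripper's body presses on something with over 40 N, if the wrist force passes 120 N, or if a joint passes its speed limit or range.

ROBOT

A 6-joint arm with a two-finger parallel gripper is mounted at the origin on the work surface. World frame = base frame: x ahead of the robot, y to its left, z up, the work surface at z = 0. Lengths are in mm, angles in rad, forces in N, time in s.
With the tool pointing down it reaches from about 275 to 750 mm from the base axis. Payload 10.2 kg.
Tool frame: the origin (TCP) lies at the very end of the fingers, on their centre line; the grasp point (between the pads) lies 19 mm behind it; z points along the fingers, y is the line along which they close (so a half turn about z gives the same grasp; the last joint's range is limited). The gripper opens to 85 mm and grips with 20 to 120 N. Pads are 22 mm wide; open, the fingers measure 114 mm over their backs; the gripper's body (76 mm by 85 mm) begins 54 mm behind the grasp point. The pads swing forward as they close: fully open they stand 13 mm farther back than shut.
Start: joints at [1.031, 0.313, 1.498, -0, 1.331, -0.223], TCP at [163.565, 498.876, 231.294] pointing down, gripper open.
Joint ranges: [-2.94, 2.94], [-0.97, 2.17], [0.19, 2.56], [-1.23, 4.37], [0.02, 3.11], [-2.88, 2.88]. Speed limits (rad/s): [2.39, 2.39, 3.01, 3.14, 3.14, 3.14].

INTERFACE

Orientations are given as a unit quaternion [w, x, y, z].
In Python, from rig import telemetry, optics, ctrl gives the robot as it stands.
- The arm moves only by the tool servo_tool, never from a script. Its argument "deltas" is a list of rows, each a list of 3 entries, a list of its own where there are three numbers: the shift along the tool's x, y, z in units of 20 cm (1.0 is 20 cm), then the turn, a rotation vector about the tool's x, y, z in units of 90 degrees (1.0 is 90 degrees), then the opening, from 0 (shut) to 1 (fully open). A call has 1 to 8 rows; each row shifts and turns the commanded pose from where the row before left it, along the tool's axes as they then stand; what a row does not reach is not made up. A row lasts 1/10 s, in which the tool goes at most 50 mm and 8.59 degrees, less where a joint would pass 70% of its speed; a pose out of reach is approached as far as the arm can. A call with a number of a shift or a turn outside -1 to 1 is refused whole. A call with a gripper value outside its range is refused whole. The fingers move at their own pace and stop on an object; "squeeze" is the grip in N (left out, the last holds). Time passes only in rows, so rows that do not move let the fingers close. It gives the time, the measured TCP pose, the force, the opening and the grip force at its end, in the units of the state.
- telemetry.sense(): the state, without advancing time (a new reading comes with each control period).
- optics.capture(name): name is "side" or "top"; returns the picture (384x512x3 uint8, blue, green, red); there is no depth.
- optics.camera_model(name): a dict with "vfov" (degrees; the focal length in pixels is half the picture's height over the tangent of half this angle, whatever the lens; pixels are square), "cx", "cy" (the principal point, pixels), "R" (3x3) and "t" (3): a world point X has camera coordinates R X + t. Camera axes: x right, y down, z forward; pixel columns grow to the right and rows downward; lengths in mm; the calibration is good to about 2 mm. A picture is of the moment at which its call begins. camera_model takes no time and is no camera call.
- ctrl.finish_job(): hands the job in; it is judged then, once.
The state is a dict: "time_s": time; "joints": joint angles; "dq": joint speeds; "tau": joint torques, N m; "eef_pos": TCP position; "ee_rot": TCP orientation; "force": force on the tool from outside, world axes, zero at the start; "wrist_torque": the same for the moment, N m; "grip_width": opening from 0.0 (shut) to 1.0 (fully open); "grip_force": force on a finger pad.
Only numpy, scipy, OpenCV 4.12 (cv2) and the standard library are available. Lean on these libraries where they do the work, as an engineer would, in place of code of your own. Each camera call takes 0.05 s, during which the arm holds its last target. There are 200 camera calls.

## Working session

There is one attempt and no reset: what is moved stays moved. The work goes in short steps, Python scripts to look and compute and a tool call to move; the robot and the scene stay as the last step left them, time stands still between calls to the robot, and variables do not carry over. Pictures are saved under pics/ and viewed, at most 10 in all, crops included, and the job is handed in when it is done.

Besides the shell and the picture viewer there is one more tool, called after ">>>" as a command line: name --argument value ..., lists and objects as JSON in quotes. servo_tool: Moves the arm, as the interface text tells. Its arguments: {"type":"object","properties":{"deltas":{"type":"array"},"squeeze":{"type":"number"}},"required":["deltas"]}

```bash
mkdir -p pics; ls; python3 - <<'E'
from rig import telemetry, optics, ctrl
import cv2
s=telemetry.sense(); print(s)
for n in("top","side"):
    im=optics.capture(n); cv2.imwrite(f"pics/{n}0.png",im); print(n,optics.camera_model(n))
E
```

```text
pics
{'time_s': 0.0, 'joints': array([ 1.03060863e+00,  3.13411619e-01,  1.49842538e+00,  3.03182226e-05,
        1.33101244e+00, -2.23366665e-01]), 'dq': array([ 0.00080938, -0.00115517,  0.00102104, -0.00116431,  0.00097439,
       -0.00029693]), 'tau': array([-7.57495727e-04, -4.12273800e+01, -2.59734195e+01, -3.51078988e-04,
        4.26922154e-03, -2.21862507e-06]), 'eef_pos': array([163.41545308, 498.65080614, 230.75912666]), 'ee_rot': array([-2.47782718e-04,  1.57752357e-01,  9.87478506e-01, -5.77663386e-04]), 'force': array([ 0.09235954,  0.24018674, -0.17775317]), 'wrist_torque': array([-0.02239934,  0.03681442, -0.00242399]), 'grip_force': 0.0, 'grip_width': 0.9971994429858702}
top {'vfov': 53.32498287533304, 'cx': 249.31171981062798, 'cy': 188.29096507851577, 'R': array([[-0.00661568, -0.99989933,  0.01255239],
       [-0.98936682,  0.00472113, -0.14536509],
       [ 0.1452912 , -0.01338061, -0.98929845]]), 't': array([  -1.58679208,  535.63502366, 1110.92232609])}
side {'vfov': 53.836341484878034, 'cx': 255.97859161833668, 'cy': 184.00991274057014, 'R': array([[ 0.65255529, -0.75757199, -0.0160086 ],
       [-0.49248368, -0.40796882, -0.76877908],
       [ 0.57587448,  0.50955483, -0.63931405]]), 't': array([-378.11951304,  292.25551693,  906.97099307])}
```

View pics/top0.png

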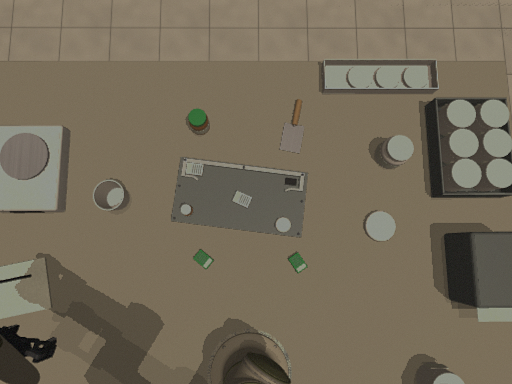

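View pics/side0.png

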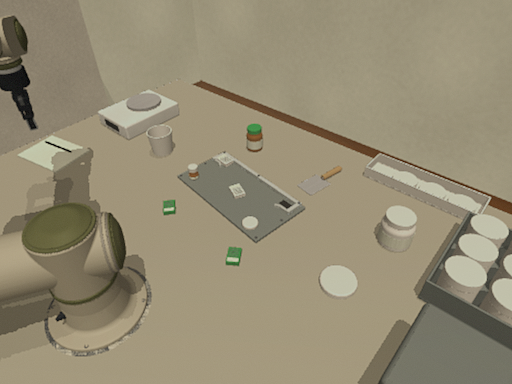

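```bash
python3 - <<'E'
import cv2,numpy as np
a=cv2.imread("pics/top0.png")[150:245,165:315]; a=cv2.resize(a,None,fx=5,fy=5,interpolation=cv2.INTER_CUBIC)
cv2.imwrite("pics/c1.png",a)
b=cv2.imread("pics/side0.png")[140:240,170:310]; cv2.imwrite("pics/c2.png",cv2.resize(b,None,fx=5.5,fy=5.5,interpolation=cv2.INTER_CUBIC))
E
```

```text
(no output)
```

View pics/c1.png

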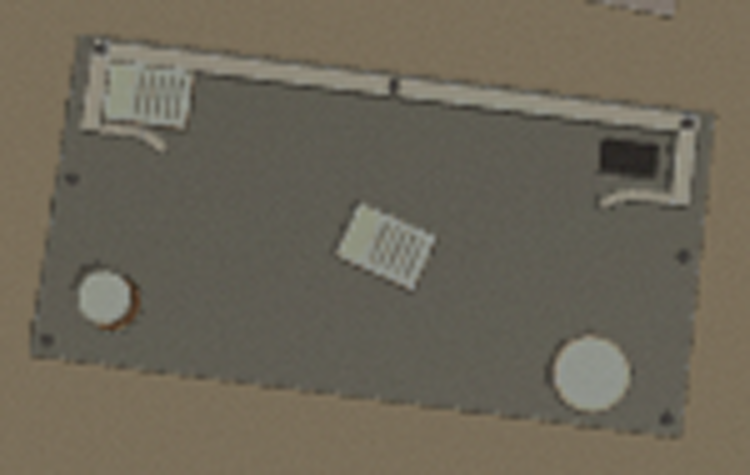

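View pics/c2.png

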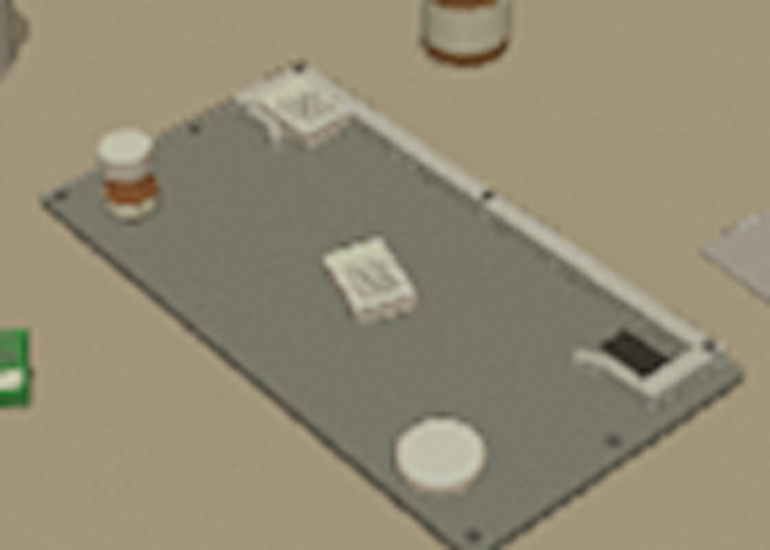

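The pictures show the loose cassette at top (242,199). It could be mistaken for the seated cassette (194,169), the green look-alikes (203,259) and (298,262), or the small lid (283,225). By the description I choose (242,199), and the crop confirms it. The free bay is the right one, with its black window at (291,181).

```bash
cat > h.py <<'E'
import cv2,numpy as np
from rig import telemetry, optics
def cast(name,px,z):
    m=optics.camera_model(name); f=192/np.tan(np.radians(m["vfov"]/2))
    px=np.atleast_2d(np.asarray(px,float))
    d=np.c_[(px[:,0]-m["cx"])/f,(px[:,1]-m["cy"])/f,np.ones(len(px))]@m["R"]
    c=-m["R"].T@m["t"]
    return (c+d*((z-c[2])/d[:,2])[:,None])[:,:2]
def blobs(im,mask_roi,n,zz,thr=140,up=6):
    x0,y0,x1,y1=mask_roi
    g=cv2.resize(im[y0:y1,x0:x1],None,fx=up,fy=up,interpolation=cv2.INTER_CUBIC)
    g=g.min(axis=2); m=(g>thr).astype(np.uint8)
    m=cv2.morphologyEx(m,cv2.MORPH_CLOSE,np.ones((15,15),np.uint8))
    cs=cv2.findContours(m,cv2.RETR_EXTERNAL,cv2.CHAIN_APPROX_NONE)[0]
    c=max(cs,key=cv2.contourArea)[:,0].astype(float)
    p=(c+.5)/up-.5+[x0,y0]
    return cast(n,p,zz).astype(np.float32)
E
python3 - <<'E'
from h import *
t=cv2.imread("pics/top0.png"); s=cv2.imread("pics/side0.png")
c=lambda L:np.array(L,float)/5-.4+[165,150]
P=cast("top",c([(78,38),(715,113),(682,437),(32,357)]),10)
print("corners",P.round(1),"len",[np.linalg.norm(P[i]-P[(i+1)%4]).round(1) for i in range(4)])
print("ang",[np.degrees(np.arctan2(*(P[a]-P[b])[::-1])).round(2) for a,b in((0,1),(3,2),(0,3),(1,2))])
cs=lambda L:np.array(L,float)/5.5-.4+[170,140]
print("side corners", cast("side",cs([(42,200),(743,377),(300,65)]),10).round(1))
print("screws top",cast("top",c([(99,47),(394,86),(687,123)]),22).round(1),"side",cast("side",cs([(300,67),(488,195),(709,345)]),22).round(1))
# grey level check
print(t[199,242],t[210,230],t[181,291])
r=cv2.minAreaRect(blobs(t,(228,186,258,212),"top",24)); print("cass top",r)
# window
for n,im,(x0,y0,x1,y1) in(("top",t,(280,174,301,188)),("side",s,(275,196,296,212))):
    g=cv2.resize(im[y0:y1,x0:x1],None,fx=6,fy=6,interpolation=cv2.INTER_CUBIC).max(axis=2)
    m=(g<65).astype(np.uint8); cc=max(cv2.findContours(m,0,cv2.CHAIN_APPROX_NONE)[0],key=cv2.contourArea)[:,0]
    print("win",n,cv2.minAreaRect(cast(n,(cc+.5)/6-.5+[x0,y0],10).astype(np.float32)))
E
```

```text
corners [[ 638.8  209.6]
 [ 589.6 -186.7]
 [ 389.8 -160.8]
 [ 440.6  233.6]] len [np.float64(399.3), np.float64(201.5), np.float64(397.7), np.float64(199.7)]
ang [np.float64(82.92), np.float64(82.67), np.float64(-6.9), np.float64(-7.36)]
side corners [[ 441.6  230.8]
 [ 586.1 -188.7]
 [ 645.4  209.8]]
screws top [[ 630.3  194.5]
 [ 605.1   12.9]
 [ 581.2 -167.2]] side [[ 631.9  195.4]
 [ 607.8   13.7]
 [ 584.2 -166.3]]
[110 123 126] [84 92 95] [37 41 42]
cass top ((505.6819763183594, -6.511664867401123), (4.502131462097168, 12.149755477905273), 77.17869567871094)
win top ((561.452392578125, -131.78033447265625), (36.283775329589844, 22.326265335083008), 82.9697494506836)
win side ((563.5047607421875, -130.9114990234375), (33.055362701416016, 19.383949279785156), 83.21589660644531)
```

```bash
cat >> h.py <<'E'
YAW=np.radians(-7.3); X=np.array([np.cos(YAW),np.sin(YAW)]); Y=np.array([-X[1],X[0]]); BAY=np.array([562.0,-131.7])
def tobay(p): d=np.asarray(p)[...,:2]-BAY; return np.stack([d@X,d@Y],-1)
def fromb(x,y): return BAY+x*X+y*Y
E
python3 - <<'E'
from h import *
t=cv2.imread("pics/top0.png"); s=cv2.imread("pics/side0.png")
for n,im,roi in(("top",t,(228,186,258,212)),("side",s,(226,180,249,197))):
  for th in(95,105,115,125):
    r=cv2.minAreaRect(blobs(im,roi,n,24,thr=th)); print(n,th,np.round(r[0],1),np.round(r[1],1),round(r[2],1),tobay(r[0]).round(1))
st=telemetry.sense()["ee_rot"]
from scipy.spatial.transform import Rotation as R
print(R.from_quat(np.roll(st,-1)).as_matrix().round(3))
E
```

```text
top 95 [506.3  18.1] [52.8 37.9] 65.9 [-74.3 141.5]
top 105 [506.2  18.2] [52.1 36.8] 65.9 [-74.4 141.6]
top 115 [506.1  18.3] [51.  35.7] 66.1 [-74.5 141.7]
top 125 [506.   18.3] [50.2 34.6] 66.1 [-74.6 141.7]
side 95 [512.8  22.8] [85.  74.4] 41.6 [-68.4 147. ]
side 105 [510.8  16.1] [78.7 59.1] 50.3 [-69.6 140.1]
side 115 [504.3  13.1] [72.2 40.4] 64.1 [-75.6 136.3]
side 125 [504.2  12.9] [70.6 39.4] 64.1 [-75.7 136.1]
[[-0.95   0.312 -0.001]
 [ 0.312  0.95  -0.001]
 [ 0.    -0.001 -1.   ]]
```

```bash
cat >> h.py <<'E'
from scipy.spatial.transform import Rotation as Rot
def go(bx,by,z,phi=0):
    """remaining shift (tool axes, units 20cm) and turn (units 90deg) to tool y = board y turned by phi deg"""
    s=telemetry.sense(); M=Rot.from_quat(np.roll(s["ee_rot"],-1))
    a=YAW+np.radians(phi); x=np.array([-np.cos(a),-np.sin(a),0]); zz=np.array([0,0,-1.]); y=np.cross(zz,x)
    G=Rot.from_matrix(np.c_[x,y,zz])
    d=np.r_[fromb(bx,by),z]-s["eef_pos"]
    print("t",round(s["time_s"],2),"tcp bay",tobay(s["eef_pos"]).round(1),"z",s["eef_pos"][2].round(2),"F",s["force"].round(1))
    print("shift now-axes",(M.inv().apply(d)/200).round(4),"final-axes",(G.inv().apply(d)/200).round(4),"turn",((M.inv()*G).as_rotvec()/(np.pi/2)).round(4))
E
python3 -c "
from h import *
go(-122,140,120)"
```

```text
t 0.1 tcp bay [-475.4  574.6] z 230.82 F [-0.3 -0.5 -0.2]
shift now-axes [-2.1449 -1.8008  0.5555] final-axes [-1.7672 -2.1731  0.5541] turn [-0.0007 -0.0002 -0.1206]
```

>>> servo_tool --deltas '[[[0, 0, 0], [0, 0, -0.06], 0.2], [[-0.06, -0.08, 0], [0, 0, -0.06], 0.2], [[-0.12, -0.15, 0.04], [0, 0, 0], 0.2], [[-0.12, -0.15, 0.04], [0, 0, 0], 0.2], [[-0.12, -0.15, 0.04], [0, 0, 0], 0.2], [[-0.12, -0.15, 0.04], [0, 0, 0], 0.2], [[-0.12, -0.15, 0.04], [0, 0, 0], 0.2], [[-0.12, -0.15, 0.04], [0, 0, 0], 0.2]]'

```text
time_s: 0.9
eef_pos: [291.9, 282.3, 182.9]
ee_rot: [-0.0, 0.064, 0.998, -0.0]
force: [1.1, 1.3, -0.5]
grip_width: 0.201
grip_force: 0.0
```

>>> servo_tool --deltas '[[[-0.12, -0.15, 0.04], [0, 0, 0], 0.2], [[-0.12, -0.15, 0.04], [0, 0, 0], 0.2], [[-0.12, -0.15, 0.04], [0, 0, 0], 0.2], [[-0.12, -0.15, 0.04], [0, 0, 0], 0.2], [[-0.12, -0.15, 0.04], [0, 0, 0], 0.2], [[-0.12, -0.15, 0.04], [0, 0, 0], 0.2], [[-0.12, -0.15, 0.04], [0, 0, 0], 0.2], [[0, 0, 0], [0, 0, 0], 0.2]]'

```text
time_s: 1.7
eef_pos: [432.5, 50.9, 126.3]
ee_rot: [-0.0, 0.066, 0.998, -0.0]
force: [-1.2, 0.3, -0.7]
grip_width: 0.201
grip_force: 0.0
```

```bash
python3 -c "
from h import *
go(-122,140,13.5)"
```

```text
t 1.7 tcp bay [-151.6  164.7] z 126.29 F [-1.2  0.3 -0.7]
shift now-axes [-0.1492 -0.1223  0.5639] final-axes [-0.1481 -0.1234  0.564 ] turn [-0.0003 -0.0006 -0.0032]
```

>>> servo_tool --deltas '[[[-0.075, -0.06, 0.0], [0, 0, -0.003], 0.2], [[-0.075, -0.06, 0.1], [0, 0, 0], 0.2], [[0, 0, 0.15], [0, 0, 0], 0.2], [[0, 0, 0.15], [0, 0, 0], 0.2], [[0, 0, 0.1], [0, 0, 0], 0.2], [[0, 0, 0.04], [0, 0, 0], 0.2], [[0, 0, 0], [0, 0, 0], 0.2], [[0, 0, 0], [0, 0, 0], 0.2]]'

```text
time_s: 2.5
eef_pos: [458.5, 26.5, 20.1]
ee_rot: [0.001, 0.062, 0.998, -0.0]
force: [0.4, 0.1, 0.6]
grip_width: 0.198
grip_force: 0.0
```

```bash
python3 -c "
from h import *
go(-92,140,13.5)
import cv2
cv2.imwrite('pics/d1.png',cv2.resize(optics.capture('side')[120:260,150:330],None,fx=4,fy=4,interpolation=cv2.INTER_CUBIC))"
```

```text
t 2.5 tcp bay [-122.8  143.7] z 20.15 F [0.4 0.1 0.6]
shift now-axes [-0.1538 -0.0193  0.0334] final-axes [-0.1539 -0.0187  0.0332] turn [-0.      0.0008  0.0027]
```

View pics/d1.png

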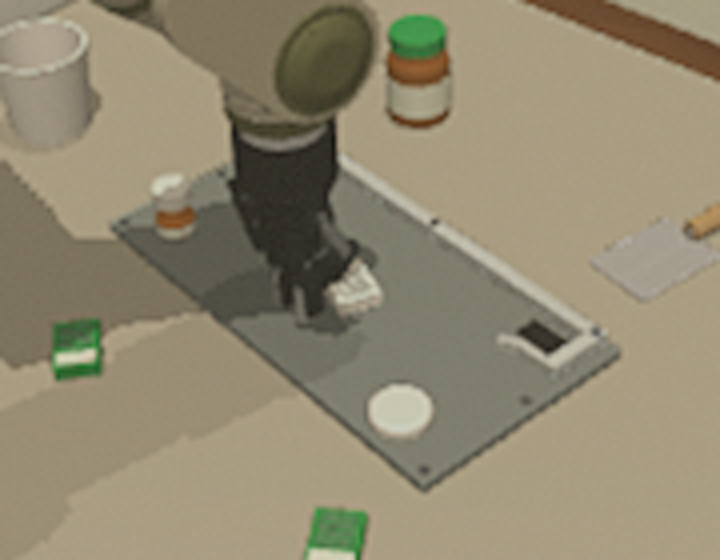

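The fingers are just behind the loose cassette (its crop position is (355,290)). I lower the tool and push.

>>> servo_tool --deltas '[[[0, -0.015, 0.02], [0, 0, 0], 0.2], [[0, 0, 0.012], [0, 0, 0.003], 0.2], [[-0.03, 0, 0], [0, 0, 0], 0.2], [[-0.03, 0, 0], [0, 0, 0], 0.2], [[-0.03, 0, 0], [0, 0, 0], 0.2], [[-0.03, 0, 0], [0, 0, 0], 0.2], [[-0.03, 0, 0], [0, 0, 0], 0.2], [[-0.03, 0, 0], [0, 0, 0], 0.2]]'

```text
time_s: 3.35
eef_pos: [493.9, 18.7, 12.9]
ee_rot: [-0.0, 0.064, 0.998, -0.0]
force: [-1.6, -0.2, 0.3]
grip_width: 0.198
grip_force: 0.3
```

>>> servo_tool --deltas '[[[-0.03, 0, 0], [0, 0, 0], 0.2], [[-0.03, 0, 0], [0, 0, 0], 0.2], [[-0.03, 0, 0], [0, 0, 0], 0.2], [[-0.03, 0, 0], [0, 0, 0], 0.2], [[-0.02, 0, 0], [0, 0, 0], 0.2], [[0, 0, 0], [0, 0, 0], 0.2]]'

```text
time_s: 3.95
eef_pos: [521.6, 15.1, 12.9]
ee_rot: [0.0, 0.064, 0.998, -0.0]
force: [-0.2, 0.2, 0.3]
grip_width: 0.199
grip_force: 0.0
```

```bash
python3 -c "
from h import *
go(-28.5,140,13.5)
a=optics.capture('side')[140:240,190:310];b=optics.capture('top')[155:240,170:290]
f=lambda a:cv2.resize(a,(400,300),interpolation=cv2.INTER_CUBIC)
cv2.imwrite('pics/d2.png',np.hstack([f(a),f(b)]))"
```

```text
t 3.95 tcp bay [-58.7 140.5] z 12.87 F [-0.2  0.2  0.3]
shift now-axes [-0.1511 -0.0021 -0.0031] final-axes [-0.1511 -0.0023 -0.0031] turn [-0.      0.0003 -0.0006]
```

View pics/d2.png

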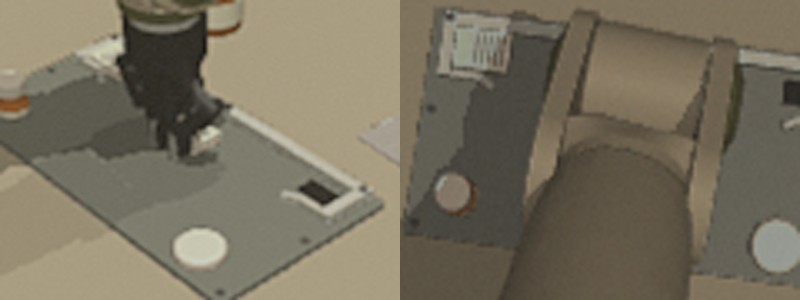

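The cassette is still ahead of the fingers, at left-panel (205,135), and short of the rail. I keep pushing slowly.

>>> servo_tool --deltas '[[[-0.03, 0, 0], [0, 0, 0], 0.2], [[-0.03, 0, 0], [0, 0, 0], 0.2], [[-0.03, 0, 0], [0, 0, 0], 0.2], [[-0.02, 0, 0], [0, 0, 0], 0.2], [[-0.015, 0, 0], [0, 0, 0], 0.2], [[0, 0, 0], [0, 0, 0], 0.2]]'

```text
time_s: 4.65
eef_pos: [546.3, 11.9, 12.9]
ee_rot: [0.0, 0.064, 0.998, -0.0]
force: [-0.7, 0.6, -1.0]
grip_width: 0.2
grip_force: 0.0
```

>>> servo_tool --deltas '[[[-0.01, 0, 0], [0, 0, 0], 0.2], [[-0.005, 0, 0], [0, 0, 0], 0.2], [[0, 0, 0], [0, 0, 0], 0.2]]'

```text
time_s: 4.95
eef_pos: [549.0, 11.5, 12.9]
ee_rot: [0.0, 0.064, 0.998, -0.0]
force: [0.1, 0.2, -0.6]
grip_width: 0.2
grip_force: 0.0
```

>>> servo_tool --deltas '[[[-0.008, 0, 0], [0, 0, 0], 0.2], [[0, 0, 0], [0, 0, 0], 0.2]]'

```text
time_s: 5.15
eef_pos: [550.6, 11.3, 12.9]
ee_rot: [0.0, 0.064, 0.998, -0.0]
force: [0.4, 0.0, -0.4]
grip_width: 0.2
grip_force: 0.0
```

>>> servo_tool --deltas '[[[-0.008, 0, 0], [0, 0, 0], 0.2], [[0, 0, 0], [0, 0, 0], 0.2]]'

```text
time_s: 5.35
eef_pos: [551.0, 11.4, 12.8]
ee_rot: [-0.002, 0.064, 0.998, 0.0]
force: [-6.2, 0.9, 4.1]
grip_width: 0.203
grip_force: 3.1
```

>>> servo_tool --deltas '[[[-0.008, 0, 0], [0, 0, 0], 0.2], [[0, 0, 0], [0, 0, 0], 0.2]]'

```text
time_s: 5.55
eef_pos: [551.0, 11.4, 12.7]
ee_rot: [-0.004, 0.064, 0.998, 0.0]
force: [-14.6, 0.6, 10.1]
grip_width: 0.197
grip_force: 7.0
```

Rail contact is at 14 N. I back off, lift and look.

>>> servo_tool --deltas '[[[0.024, 0, 0], [0, 0, 0], 0.2], [[0.05, 0, 0], [0, 0, 0], 0.2], [[0.05, 0, -0.05], [0, 0, 0], 0], [[0, 0, -0.15], [0, 0, 0], 0], [[0, 0.1, -0.2], [0, 0, 0], 0], [[0, 0.2, -0.1], [0, 0, 0], 0], [[0, 0.2, 0], [0, 0, 0], 0], [[0, 0.2, 0], [0, 0, 0], 0]]'

```text
time_s: 6.35
eef_pos: [547.4, 154.5, 113.9]
ee_rot: [0.001, 0.064, 0.998, 0.0]
force: [0.5, -1.0, 0.2]
grip_width: -0.0
grip_force: 0.0
```

>>> servo_tool --deltas '[[[0.1, 0.2, 0], [0, 0, 0], 0], [[0.1, 0.1, 0], [0, 0, 0], 0], [[0, 0, 0], [0, 0, 0], 0]]'

```text
time_s: 6.65
eef_pos: [513.2, 220.3, 112.8]
ee_rot: [-0.0, 0.062, 0.998, 0.0]
force: [0.8, -0.6, -0.2]
grip_width: -0.001
grip_force: 0.0
```

```bash
python3 -c "
from h import *
go(0,195,50)
a=optics.capture('side');b=optics.capture('top')
cv2.imwrite('pics/s3.png',a);cv2.imwrite('pics/t3.png',b)
f=lambda a:cv2.resize(a,(400,300),interpolation=cv2.INTER_CUBIC)
cv2.imwrite('pics/d3.png',np.hstack([f(a[140:215,210:310]),f(b[150:225,200:300])]))"
```

```text
t 6.65 tcp bay [-93.1 342.9] z 112.81 F [ 0.8 -0.6 -0.2]
shift now-axes [-0.4636 -0.7412  0.3135] final-axes [-0.4656 -0.7397  0.3141] turn [ 0.0002 -0.0004  0.0019]
```

View pics/d3.png

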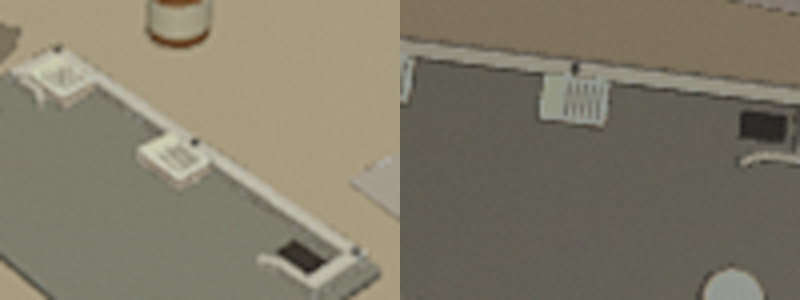

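The cassette is flat on the rail, at top (243.5,174). Next I measure its position along the rail.

```bash
python3 -c "
from h import *
c=lambda x,y:((x-400)/4+200-.4,150+y/4-.4)
P=cast('top',[c(541,75),c(608,80),c(606,126),c(540,119)],24)
print(tobay(P).round(1),tobay(P.mean(0)).round(1))
go(0,195,13)"
```

```text
[[ 15.9 174.3]
 [ 18.4 122.8]
 [-17.4 120. ]
 [-18.2 170.7]] [ -0.3 146.9]
t 6.75 tcp bay [-90.9 340.6] z 113.01 F [1.1 0.6 0.1]
shift now-axes [-0.4542 -0.728   0.5004] final-axes [-0.4545 -0.728   0.5001] turn [-0.      0.0004  0.0001]
```

>>> servo_tool --deltas '[[[-0.09, -0.14, 0], [0, 0, 0], 0], [[-0.09, -0.14, 0], [0, 0, 0], 0], [[-0.09, -0.14, 0], [0, 0, 0], 0], [[-0.09, -0.14, 0], [0, 0, 0], 0], [[-0.085, -0.14, 0.05], [0, 0, 0], 0], [[0, 0, 0.15], [0, 0, 0], 0], [[0, 0, 0.15], [0, 0, 0], 0], [[0, 0, 0], [0, 0, 0], 0]]'

```text
time_s: 7.55
eef_pos: [583.5, 65.9, 39.4]
ee_rot: [-0.003, 0.065, 0.998, 0.0]
force: [0.7, 0.4, -0.9]
grip_width: 0.0
grip_force: 0.0
```

```bash
python3 -c "
from h import *
go(-2,190,13)"
```

```text
t 7.55 tcp bay [ -3.8 198.7] z 39.38 F [ 0.7  0.4 -0.9]
shift now-axes [-0.0098 -0.0435  0.1319] final-axes [-0.0088 -0.0436  0.1319] turn [-0.0003 -0.0043 -0.002 ]
```

>>> servo_tool --deltas '[[[-0.009, 0, 0.07], [0, 0, 0], 0], [[0, 0, 0.04], [0, 0, 0], 0], [[0, 0, 0.018], [0, 0, 0], 0], [[0, -0.02, 0], [0, 0, 0], 0], [[0, -0.02, 0], [0, 0, 0], 0], [[0, -0.02, 0], [0, 0, 0], 0], [[0, -0.02, 0], [0, 0, 0], 0], [[0, 0, 0], [0, 0, 0], 0]]'

```text
time_s: 8.35
eef_pos: [585.2, 50.6, 17.6]
ee_rot: [0.0, 0.064, 0.998, -0.0]
force: [0.3, 0.2, 0.6]
grip_width: 0.001
grip_force: 0.5
```

```bash
python3 -c "
from h import *
go(0,100,13)"
```

```text
t 8.35 tcp bay [ -0.2 183.8] z 17.59 F [0.3 0.2 0.6]
shift now-axes [-0.0015 -0.419   0.023 ] final-axes [-0.0009 -0.419   0.023 ] turn [-0.0001  0.0003 -0.001 ]
```

>>> servo_tool --deltas '[[[0, 0, 0.02], [0, 0, 0], 0], [[-0.001, -0.03, 0], [0, 0, 0], 0], [[-0.001, -0.03, 0], [0, 0, 0], 0], [[-0.001, -0.03, 0], [0, 0, 0], 0], [[-0.001, -0.03, 0], [0, 0, 0], 0], [[-0.001, -0.03, 0], [0, 0, 0], 0], [[-0.001, -0.03, 0], [0, 0, 0], 0], [[0, 0, 0], [0, 0, 0], 0]]'

```text
time_s: 9.15
eef_pos: [582.7, 19.9, 17.1]
ee_rot: [0.002, 0.064, 0.998, 0.003]
force: [-8.1, 26.2, 33.1]
grip_width: -0.002
grip_force: 22.3
```

>>> servo_tool --deltas '[[[-0.001, -0.03, 0], [0, 0, 0], 0], [[-0.001, -0.03, 0], [0, 0, 0], 0], [[-0.001, -0.03, 0], [0, 0, 0], 0], [[-0.001, -0.03, 0], [0, 0, 0], 0], [[0, 0, 0], [0, 0, 0], 0]]'

```text
time_s: 9.65
eef_pos: [579.8, -3.0, 17.1]
ee_rot: [0.001, 0.064, 0.998, 0.004]
force: [-11.8, 32.9, 37.9]
grip_width: -0.005
grip_force: 25.1
```

```bash
python3 -c "
from h import *
go(0,40.5,13)
a=optics.capture('side');b=optics.capture('top')
f=lambda a:cv2.resize(a,(400,300),interpolation=cv2.INTER_CUBIC)
cv2.imwrite('pics/d4.png',np.hstack([f(a[150:216,225:313]),f(b[155:215,230:310])]))"
```

```text
t 9.65 tcp bay [  1.3 129.9] z 17.07 F [-11.8  32.9  37.9]
shift now-axes [ 0.0058 -0.447   0.0167] final-axes [ 0.0063 -0.4469  0.0203] turn [ 0.0052  0.0004 -0.0007]
```

View pics/d4.png

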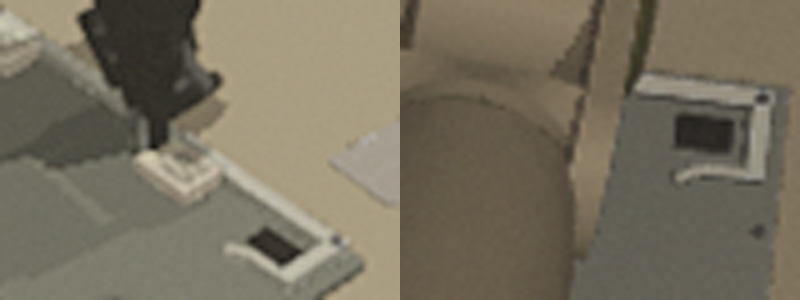

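```bash
python3 -c "
from h import *
a=optics.capture('side')
k=.22
c=lambda x,y:(225+x*k-.4,150+y*k-.4)
print(tobay(cast('side',[c(133,160),c(160,150),c(182,195),c(220,172),c(345,238)],24)).round(1))
m=optics.camera_model('side');s=telemetry.sense();v=m['R']@s['eef_pos']+m['t'];print('tcp px',v[:2]/v[2]*192/np.tan(np.radians(m['vfov']/2))+[m['cx'],m['cy']], s['joints'].round(3))
cv2.imwrite('pics/d5.png',cv2.resize(a[155:210,235:290],(600,600),interpolation=cv2.INTER_CUBIC))"
```

```text
[[-18.8 120.8]
 [  2.5 116. ]
 [-19.2  69.9]
 [ 16.8  69.7]
 [ 30.4 -35.8]]
tcp px [256.65851486 182.41490623] [-0.211  0.676  1.544  0.009  0.922 -1.659]
```

View pics/d5.png

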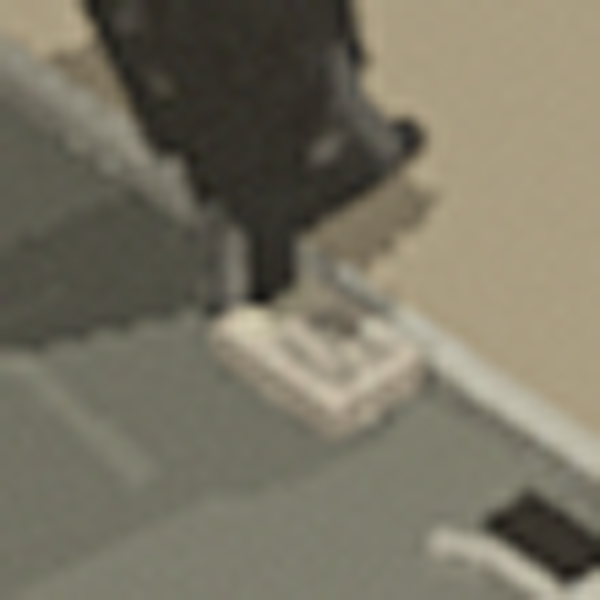

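The fingertip overlaps the cassette's rear edge and presses down (38 N upward). I lift, back off, lower behind it, and push again.

>>> servo_tool --deltas '[[[0, 0, -0.02], [0, 0, 0], 0], [[0, 0, -0.02], [0, 0, 0], 0], [[0, 0.03, -0.02], [0, 0, 0], 0], [[0, 0.05, 0], [0, 0, 0], 0], [[0.005, 0.03, 0], [0, 0, 0], 0], [[0, 0, 0], [0, 0, 0], 0]]'

```text
time_s: 10.4
eef_pos: [580.9, 14.5, 24.9]
ee_rot: [-0.0, 0.064, 0.998, 0.0]
force: [-0.1, -0.1, 0.4]
grip_width: 0.001
grip_force: 0.0
```

```bash
python3 -c "
from h import *
go(0,150,12.5)"
```

```text
t 10.4 tcp bay [  0.2 147.4] z 24.92 F [-0.1 -0.1  0.4]
shift now-axes [0.001  0.0129 0.0621] final-axes [0.0011 0.0129 0.0621] turn [ 0.0001 -0.0005  0.0002]
```

>>> servo_tool --deltas '[[[0, 0, 0.03], [0, 0, 0], 0], [[0, 0, 0.02], [0, 0, 0], 0], [[0, 0, 0.01], [0, 0, 0], 0], [[0, 0, 0], [0, 0, 0], 0], [[0, 0, 0], [0, 0, 0], 0]]'

```text
time_s: 10.9
eef_pos: [581.2, 13.3, 13.3]
ee_rot: [-0.0, 0.064, 0.998, -0.0]
force: [-0.4, -0.1, -0.5]
grip_width: 0.0
grip_force: 0.0
```

>>> servo_tool --deltas '[[[0, -0.02, 0.002], [0, 0, 0], 0], [[0, -0.02, 0], [0, 0, 0], 0], [[0, -0.02, 0], [0, 0, 0], 0], [[0, -0.02, 0], [0, 0, 0], 0], [[0, -0.02, 0], [0, 0, 0], 0], [[0, 0, 0], [0, 0, 0], 0]]'

```text
time_s: 11.5
eef_pos: [578.6, -6.9, 12.9]
ee_rot: [0.0, 0.064, 0.998, -0.0]
force: [0.4, 0.0, 0.4]
grip_width: -0.004
grip_force: 0.0
```

```bash
python3 -c "
from h import *
go(0,41,12.5)
a=optics.capture('side')
cv2.imwrite('pics/s6.png',a)
cv2.imwrite('pics/d6.png',cv2.resize(a[155:215,235:315],(800,600),interpolation=cv2.INTER_CUBIC))"
```

```text
t 11.5 tcp bay [  0.6 125.9] z 12.94 F [0.4 0.  0.4]
shift now-axes [ 0.0024 -0.4244  0.0022] final-axes [ 0.0031 -0.4244  0.0022] turn [-0.     0.    -0.001]
```

View pics/d6.png

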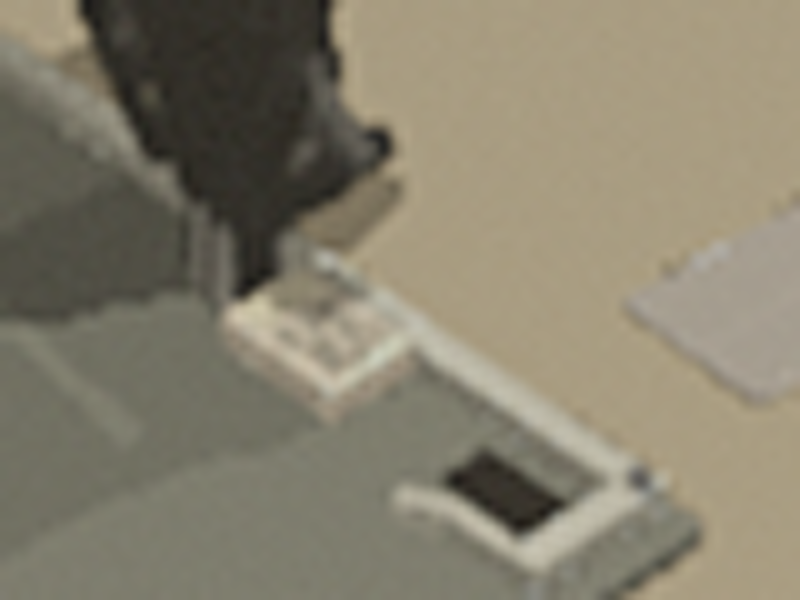

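The cassette is flat against the rail, with the finger just behind it on the plate. I slide it on.

>>> servo_tool --deltas '[[[0, -0.025, 0], [0, 0, 0], 0], [[-0.0005, -0.025, 0], [0, 0, 0], 0], [[-0.0005, -0.025, 0], [0, 0, 0], 0], [[-0.0005, -0.025, 0], [0, 0, 0], 0], [[-0.0005, -0.025, 0], [0, 0, 0], 0], [[-0.0005, -0.025, 0], [0, 0, 0], 0], [[0, 0, 0], [0, 0, 0], 0]]'

```text
time_s: 12.25
eef_pos: [575.2, -36.8, 12.9]
ee_rot: [-0.0, 0.064, 0.998, -0.0]
force: [0.2, 0.4, -0.1]
grip_width: -0.003
grip_force: 0.0
```

```bash
python3 -c "
from h import *
go(0,41,12.5)
a=optics.capture('side');b=optics.capture('top')
r=blobs(a,(258,178,282,212),'side',24,thr=118)
print(a[185:215:2,262:292:2].min(axis=2))
print(b[166:192:1,262:300:2].min(axis=2))"
```

```text
t 12.25 tcp bay [ 1.  95.8] z 12.85 F [ 0.2  0.4 -0.1]
shift now-axes [ 0.0046 -0.2741  0.0018] final-axes [ 0.005  -0.2741  0.0018] turn [-0.0001 -0.0001 -0.0009]
[[ 74  90  41  34 105 102 154 143 130 129 129 131 128 129 130]
 [ 71  87  32  79 112 110 104 122 126 128 129 130 130 131 130]
 [ 59 103 136 128 104 112  95 128 146 160 132 129 131 131 129]
 [ 95 162 166 164 156 120 123 144 160 152 163 145 128 128 128]
 [ 95 127 138 162 143 142 149 127 135 168 169 168 156 132 129]
 [ 99 100 121 116 166 146 127 134 174 162 105 131 164 166 144]
 [ 99  98  98 107 114 143 162 168 134 122 121 113 100 160 168]
 [100 101  97 100  95 113 133 122 121 100 106 108 113 102 136]
 [ 99  99 100 101  98  96 125 107 111  94  51  39  85 112  95]
 [101 100 101  97 105 113 118 124 110  37  43  45  46  66 112]
 [105 103 103 111 113 108 127 143 159 157  86  39  41  42  30]
 [110 111 110 112 110 108 114 116 120 119 166 135  33  52 163]
 [110 112 113 111 111 111 109 109 110 106 105 148 150 174 172]
 [110 112 109 110 111 112 110 110 110 112 108 106 115 155 122]
 [110 111 112 112 111 110 113 110 112 111 111 110 102 
[... 1416 characters left out ...]
  63  83  96  93  95  36  37  36  35  34  62
   76]
 [ 72  70  74  70  72  63  72  55 101  96  94  98  53  52  44  38  35  69
   56]
 [ 74  75  71  70  72  67  71  51 103  96  98  95  85  86  67  55  57  79
   57]
 [ 75  73  69  71  69  70  63  51 107  97  98  94  86  86  86  87  86  87
   65]
 [ 72  75  71  72  69  72  63  54 103  99  99  97  82  87  94  92  91  87
   66]
 [ 70  73  74  73  73  70  65  60 104 101 101 101  85 108 119 120 123 103
   90]
 [ 75  73  73  73  69  67  65  60 102 103 103  83 112 127 123 124 127 129
  127]
 [ 75  74  72  72  72  67  65  75 102 102 101  75 128  93  63  67  79  93
  115]
 [ 73  73  71  74  74  68  63  84  99 102 103  69  91  88  85  86  87  81
   67]]
```

>>> servo_tool --deltas '[[[0, -0.025, 0], [0, 0, 0], 0], [[0, -0.025, 0], [0, 0, 0], 0], [[0, -0.025, 0], [0, 0, 0], 0], [[0, -0.025, 0], [0, 0, 0], 0], [[0, -0.025, 0], [0, 0, 0], 0], [[0, -0.025, 0], [0, 0, 0], 0], [[0, -0.025, 0], [0, 0, 0], 0], [[0, 0, 0], [0, 0, 0], 0]]'

```text
time_s: 13.15
eef_pos: [570.8, -71.6, 12.9]
ee_rot: [0.0, 0.064, 0.998, -0.0]
force: [-0.6, 1.1, -0.0]
grip_width: 0.0
grip_force: 0.0
```

>>> servo_tool --deltas '[[[0, -0.02, 0], [0, 0, 0], 0], [[0, -0.02, 0], [0, 0, 0], 0], [[0, -0.015, 0], [0, 0, 0], 0], [[0, 0, 0], [0, 0, 0], 0]]'

```text
time_s: 13.55
eef_pos: [569.4, -82.2, 12.9]
ee_rot: [0.0, 0.064, 0.998, -0.0]
force: [0.1, 0.2, 0.8]
grip_width: -0.001
grip_force: 0.0
```

```bash
python3 -c "
from h import *
go(0,41,12.5)"
```

```text
t 13.55 tcp bay [ 1. 50.] z 12.88 F [0.1 0.2 0.8]
shift now-axes [ 0.0051 -0.045   0.0019] final-axes [ 0.0051 -0.045   0.0019] turn [-0.0001  0.     -0.0008]
```

>>> servo_tool --deltas '[[[0, -0.015, 0], [0, 0, 0], 0], [[0, -0.015, 0], [0, 0, 0], 0], [[0, 0, 0], [0, 0, 0], 0]]'

```text
time_s: 13.85
eef_pos: [568.6, -88.1, 12.9]
ee_rot: [0.0, 0.064, 0.998, -0.0]
force: [0.4, -0.4, 0.3]
grip_width: 0.002
grip_force: 0.0
```

>>> servo_tool --deltas '[[[0, -0.008, 0], [0, 0, 0], 0], [[0, -0.008, 0], [0, 0, 0], 0], [[0, 0, 0], [0, 0, 0], 0]]'

```text
time_s: 14.15
eef_pos: [568.2, -91.1, 12.9]
ee_rot: [0.0, 0.064, 0.998, -0.0]
force: [-0.1, 0.0, 0.1]
grip_width: 0.002
grip_force: 0.0
```

>>> servo_tool --deltas '[[[0, -0.008, 0], [0, 0, 0], 0], [[0, 0, 0], [0, 0, 0], 0]]'

```text
time_s: 14.35
eef_pos: [568.0, -92.3, 12.8]
ee_rot: [-0.0, 0.064, 0.998, 0.0]
force: [0.2, 1.9, 0.3]
grip_width: 0.002
grip_force: 1.0
```

>>> servo_tool --deltas '[[[0, -0.008, 0], [0, 0, 0], 0], [[0, 0, 0], [0, 0, 0], 0]]'

```text
time_s: 14.55
eef_pos: [567.9, -92.7, 12.8]
ee_rot: [-0.0, 0.064, 0.998, 0.001]
force: [1.1, 10.1, 1.1]
grip_width: 0.002
grip_force: 4.6
```

Stop contact is at 10 N, with the TCP where it should be for a home cassette. I back off and check by numbers, since all ten views are used.

>>> servo_tool --deltas '[[[0, 0.02, 0], [0, 0, 0], 0], [[0, 0.08, 0], [0, 0, 0], 0], [[0, 0.05, -0.1], [0, 0, 0], 0], [[0, 0, -0.2], [0, 0, 0], 0], [[0, 0.2, -0.2], [0, 0, 0], 0], [[0, 0.2, -0.05], [0, 0, 0], 0], [[0, 0.2, 0], [0, 0, 0], 0], [[0, 0.2, 0], [0, 0, 0], 0]]'

```text
time_s: 15.35
eef_pos: [591.6, 92.0, 118.9]
ee_rot: [0.001, 0.064, 0.998, -0.0]
force: [0.5, -0.8, -0.4]
grip_width: -0.001
grip_force: 0.0
```

>>> servo_tool --deltas '[[[0.1, 0.2, 0], [0, 0, 0], 0], [[0.1, 0.1, 0], [0, 0, 0], 0], [[0, 0, 0], [0, 0, 0], 0], [[0, 0, 0], [0, 0, 0], 0]]'

```text
time_s: 15.75
eef_pos: [559.5, 155.0, 118.4]
ee_rot: [0.0, 0.063, 0.998, -0.0]
force: [0.6, 0.2, 1.2]
grip_width: 0.002
grip_force: 0.0
```

```bash
python3 - <<'E'
from h import *
go(0,300,100)
b=optics.capture('top'); cv2.imwrite('pics/t7.png',b)
t0=cv2.imread('pics/top0.png')
# seated cassette moved? mean abs diff, and window now covered
print("seated diff",np.abs(b[160:180,183:208].astype(int)-t0[160:180,183:208]).mean().round(1))
print(b[172:196,278:308].min(axis=2))
E
```

```text
t 15.75 tcp bay [-38.9 284. ] z 118.44 F [0.6 0.2 1.2]
shift now-axes [-0.1945  0.0799  0.0923] final-axes [-0.1945  0.0799  0.0922] turn [-0.0002  0.0004  0.0003]
seated diff 33.5
[[130 130 132 130 132 130 132 128 129 129 127 130 129 128 129 129 131 140
  134 114 109 106 107  95  87  89  86  82  82  82]
 [101 111 133 129 130 123 124 125 124 125 130 130 128 129 127 129 126 129
  128 129 128 128 133 127 100 123 115  84  87  85]
 [ 70  66  66  61  51  64 108 102 113 121 141 136 131 126 125 123 126 126
  131 131 129 130 124  69  48  73 120  84  83  90]
 [ 84  85  84  83  60  84 148 137 140 146 142 139 112 118 120 103 118 124
  140 137 132 128 124  88  79  95 117  82  86 104]
 [ 85  86  84  82  60  81 141 131 130 130 133 143 128 147 139 146 142 149
  142 144 113 114 108 142 138 134  93  84  86  84]
 [ 85  85  85  83  62  92 132 135 131 131 135 136 104 139 104 141 118 136
  118 141 130 142 114 132 129 128  82  87  84  83]
 [ 85  87  84  82  71 111 137 133 131 133 142 136 103 136 103 139 114 125
  115 127 123 142 112 132 132 128  77  85  84  84]
 [ 86  86  88  79  73 118 133 136 133 136 14
[... 1381 characters left out ...]
 64  65  72  78  81  90
   94 107 114 140 130 129 125  83  86  87  85  94]
 [ 88  85  87  86  87  86  69  92  93  69  85  84  86  86  85  85  82  84
   80  70  69  69  62  58  76  86  86  89  82  95]
 [ 86  84  84  84  87  86  85  79  86  86  83  85  86  89  85  86  89  86
   87  86  86  85  87  86  86  86  87  84  80  95]
 [ 87  84  86  88  87  86  87  86  85  85  86  86  86  86  87  88  85  87
   87  88  85  88  87  87  88  87  85  93  96  93]
 [ 84  85  86  85  85  87  88  86  87  86  87  87  86  86  88  85  86  85
   87  85  86  87  86  84  88  86  89 100  90  94]
 [ 83  87  85  85  86  87  86  87  83  86  85  87  87  86  85  87  84  87
   83  85  85  86  84  86  87  83  88  86  94  92]]
```

```bash
python3 - <<'E'
from h import *
b=cv2.imread('pics/t7.png')
print("trailing edge mid",tobay(cast('top',[(282.3,180)],24)),"near edge",tobay(cast('top',[(284,185.6),(297,187)],24)))
print(tobay(cast('top',[(299.6,182)],24)))
E
```

```text
trailing edge mid [[-2.26440562 25.62589894]] near edge [[-18.87119263  18.59264093]
 [-18.30631845 -21.32560661]]
[[ -1.93597344 -27.65006981]]
```

```bash
python3 -c "
from rig import ctrl; print(ctrl.finish_job())"
```

```text
the job is handed in; nothing more can be done
None
```

I pushed the cassette flat to the rail and slid it into the free (right) bay until it met the end stop at about 10 N. The last top picture puts its edges within 1 mm of home, the gripper is clear, and the job is handed in (no verdict came back). The seated cassette was hidden by the arm in that picture, so I did not re-check it.

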